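# Find the weakest camera-cradle mount and fold its tag down

## Robot

A 6-joint arm with a two-finger parallel gripper is mounted at the origin on the work surface. World frame = base frame: x ahead of the robot, y to its left, z up, the work surface at z = 0. Lengths are in m, angles in rad, forces in N, time in s.
With the tool pointing down it reaches from about 0.425 to 0.925 m from the base axis. Payload 12.5 kg.
Tool frame: the origin (TCP) lies on the mounting face of the last link; the fingertips stand 173 mm ahead of it and the grasp point (between the pads) lies 155 mm ahead of it; z points along the fingers, x is the direction in which the jaws open and shut, and the axes are right-handed (so a half turn about z gives the same grasp; the last joint's range is limited). The gripper opens to 85 mm and grips with 20 to 120 N. Pads are 22 mm wide; open, the fingers measure 114 mm over their backs; the gripper's body (76 mm by 85 mm) begins 54 mm behind the grasp point. The pads swing forward as they close: fully open they stand 13 mm farther back than shut.
Start: joints at [-1.438, 0.491, 1.559, -0, 1.092, -0.106], TCP at [0.148, -0.607, 0.405] pointing down, gripper open.
Joint ranges: [-3.1, 3.1], [-0.84, 2.19], [0.05, 2.79], [-1.13, 4.28], [0.06, 2.93], [-2.69, 2.69]. Speed limits (rad/s): [2.22, 2.22, 2.79, 3.14, 3.14, 3.14].

## Interface

Orientations are given as [roll, pitch, yaw] about the fixed x, y, z axes, in that order (R = Rz(yaw) Ry(pitch) Rx(roll)).
In Python, from cell import arm gives the robot as it stands.
- The arm moves only by the tool carry_out, never from a script. Its arguments are lists of equal length, an entry for each row: "delta_pos": the shift along the tool's x, y, z in units of 50 mm (1.0 is 50 mm), a list of three; "roll": the turn about the tool's z in units of 8 degrees (1.0 is 8 degrees); "hand": the finger opening in mm, from 0 to 85.4. In form: {"delta_pos": [[x, y, z], ...], "roll": [roll, ...], "hand": [hand, ...]}. A call has 1 to 10 rows; each row shifts and turns the commanded pose from where the row before left it, along the tool's axes as they then stand; what a row does not reach is not made up. A row lasts 1/10 s, in which the tool goes at most 50 mm and 8.59 degrees, less where a joint would pass 70% of its speed; a pose out of reach is approached as far as the arm can. A call is refused whole if a number of a shift passes 1 or a number of a turn 1, either way. A call with a gripper value outside its range is refused whole. The fingers move at their own pace and stop on an object; "squeeze" is the grip in N (left out, the last holds). Time passes only in rows, so rows that do not move let the fingers close. It gives the time, the measured TCP pose, the force and the opening at its end, in the units of the state.
- arm.get_state(): the state, without advancing time (a new reading comes with each control period).
- arm.camera(name): name is "side" or "top"; returns (picture, depth): 384x512x3 uint8, red, green, blue; 384x512 float32, m along the optical axis (not along the pixel's ray), 0 where there is no reading.
- arm.camera_info(name): a dict with "intrinsics" (3x3 intrinsics, pixels), "k1" (the pictures are not rectified: a ray, as slopes to the right and down, at radius r is drawn at 1 + k1 r^2 times it, then the intrinsics apply), "rvec" (rotation vector, rad) and "tvec" (3), from world to camera coordinates, as OpenCV has them. Camera axes: x right, y down, z forward; pixel columns grow to the right and rows downward; lengths in m; the calibration is good to about 2 mm. A picture is of the moment at which its call begins. camera_info takes no time and is no camera call.
- arm.finish_job(): hands the job in, once; it reports no verdict.
The state is a dict: "time_s": time; "joint_pos": joint angles; "dq": joint speeds; "effort": joint torques, N m; "position": TCP position; "orientation": TCP orientation; "ft_force": force on the tool from outside, world axes, zero at the start; "wrist_torque": the same for the moment, N m; "gripper_width": finger opening in m.
Only numpy, scipy, OpenCV 4.12 (cv2) and the standard library are available. Lean on these libraries where they do the work, as an engineer would, in place of code of your own. Each camera call takes 0.05 s, during which the arm holds its last target.

## Task

The photobooth's camera has been lifted off its cradle and one of the three sprung mounts has to be marked for replacement: the softest. Press the mounts' round pads with the fingertips to find which one is softest, then push that mount's tag down flat and leave the other two tags standing. Only press and push: do not pull a pad up, and leave the loose parts lying where they are.

Things in the scene. Friction and masses are not known exactly. Their poses are not given: they have to be found in the camera images.
- cradle: grey painted steel base plate of the camera cradle, screwed to the shelf, 250 x 250 x 6 mm; origin at the centre of its underside on the shelf; its -x side looks roughly to the robot (turned up to 0.4 rad). Carries the three mounts, one near its -x side on the centre line and two side by side at its +x side, in any order
- mount_a: sprung shock mount a, bolted to the cradle plate (outwardly the same as the other two): 118 x 56 mm steel foot plate, dark round spring cup 48 mm across, an open coil spring and a round pad on top. Origin: on the axis of cup and pad, at the underside of the foot plate (6 mm above the shelf), z up, upright. Its own -x axis points from the pad to its tag: the tag's hinge pin lies along y at x = -44 mm, z = 8 mm, and the tag is 30 mm wide
- pad_a_top (a point): centre of the upper face of mount a's round black rubber-faced pad, 40 mm across; 50 mm above the mount's origin when free
- pad_a (a joint): travel of pad a (m): 0 = free, grows as it is pressed down, stop at 0.012; negative = pulled up. A plain spring of 0.4 to 1.8 N per mm, lightly damped (0.02 N per mm/s); for the same push the softest of the three gives at least 1.5 times as far as either other. It springs back when let go
- tag_a_edge (a point): middle of the free edge of mount a's plain aluminium service tag, 34 mm from its hinge pin; the tag is 30 mm wide and 2.5 mm thick. Standing, the tag slants up and away from the pad at 43 to 50 degrees above level, its free edge some 31 to 34 mm above the mount's origin; down, it lies level with the edge at x = -78 mm, z = 8 mm in the mount's frame
- tag_a (a joint): hinge angle of tag a (rad): 0 = standing, 0.87 = down flat on its stop. A friction hinge (about 2 N at the middle of the tag) that stays where it is left; pressing from above on the tag's upper face folds it down
- mount_b: sprung shock mount b, bolted to the cradle plate (outwardly the same as the other two): 118 x 56 mm steel foot plate, dark round spring cup 48 mm across, an open coil spring and a round pad on top. Origin: on the axis of cup and pad, at the underside of the foot plate (6 mm above the shelf), z up, upright. Its own -x axis points from the pad to its tag: the tag's hinge pin lies along y at x = -44 mm, z = 8 mm, and the tag is 30 mm wide
- pad_b_top (a point): centre of the upper face of mount b's round black rubber-faced pad, 40 mm across; 50 mm above the mount's origin when free
- pad_b (a joint): travel of pad b (m): 0 = free, grows as it is pressed down, stop at 0.012; negative = pulled up. A plain spring of 0.4 to 1.8 N per mm, lightly damped (0.02 N per mm/s); for the same push the softest of the three gives at least 1.5 times as far as either other. It springs back when let go
- tag_b_edge (a point): middle of the free edge of mount b's plain aluminium service tag, 34 mm from its hinge pin; the tag is 30 mm wide and 2.5 mm thick. Standing, the tag slants up and away from the pad at 43 to 50 degrees above level, its free edge some 31 to 34 mm above the mount's origin; down, it lies level with the edge at x = -78 mm, z = 8 mm in the mount's frame
- tag_b (a joint): hinge angle of tag b (rad): 0 = standing, 0.87 = down flat on its stop. A friction hinge (about 2 N at the middle of the tag) that stays where it is left; pressing from above on the tag's upper face folds it down
- mount_c: sprung shock mount c, bolted to the cradle plate (outwardly the same as the other two): 118 x 56 mm steel foot plate, dark round spring cup 48 mm across, an open coil spring and a round pad on top. Origin: on the axis of cup and pad, at the underside of the foot plate (6 mm above the shelf), z up, upright. Its own -x axis points from the pad to its tag: the tag's hinge pin lies along y at x = -44 mm, z = 8 mm, and the tag is 30 mm wide
- pad_c_top (a point): centre of the upper face of mount c's round black rubber-faced pad, 40 mm across; 50 mm above the mount's origin when free
- pad_c (a joint): travel of pad c (m): 0 = free, grows as it is pressed down, stop at 0.012; negative = pulled up. A plain spring of 0.4 to 1.8 N per mm, lightly damped (0.02 N per mm/s); for the same push the softest of the three gives at least 1.5 times as far as either other. It springs back when let go
- tag_c_edge (a point): middle of the free edge of mount c's plain aluminium service tag, 34 mm from its hinge pin; the tag is 30 mm wide and 2.5 mm thick. Standing, the tag slants up and away from the pad at 43 to 50 degrees above level, its free edge some 31 to 34 mm above the mount's origin; down, it lies level with the edge at x = -78 mm, z = 8 mm in the mount's frame
- tag_c (a joint): hinge angle of tag c (rad): 0 = standing, 0.87 = down flat on its stop. A friction hinge (about 2 N at the middle of the tag) that stays where it is left; pressing from above on the tag's upper face folds it down
- bezel: loose cast zinc coin slot bezel, 60 x 38 x 12 mm, lying on a -x corner of the cradle plate; origin at the centre of its underside
- door_hinge: loose chrome door hinge, 60 x 51 x 9 mm, lying open on the other -x corner of the cradle plate; origin at the centre of its underside
- reflector: loose white plastic reflector cone, mouth down on the shelf beside the plate, 74 mm across, 62 mm high with a 26 mm neck on top; origin at the centre of its underside
- parts_box: green tin parts box, 150 x 100 x 45 mm, fixed on the shelf beside the plate at its +y side, lid folded right back on its +y side, sloping down to the shelf some 100 mm out; origin at the centre of its underside
Not all that is in view belongs to the job. What is meant by the reflector is not turquoise, and is the smaller of those in its own colour.

How it is judged:
On the way, in this order (a step that is already met when the one before it is completed fails the run):
1. the softest pad is pressed down by 3 mm or more while its tag still stands (the other two pads are free) (((value of joint pad_a above 0.003 m and value of joint tag_a below 0.3 rad and value of joint each of pad_b, pad_c below 5e-06 m) or (value of joint pad_b above 0.003 m and value of joint tag_b below 0.3 rad and value of joint each of pad_a, pad_c below 5e-06 m) or (value of joint pad_c above 0.003 m and value of joint tag_c below 0.3 rad and value of joint each of pad_a, pad_b below 5e-06 m))), for 0.1 s.
2. the softest mount's tag is pushed down flat (((value of joint tag_a above 0.72 rad and value of joint pad_a above 5e-06 m) or (value of joint tag_b above 0.72 rad and value of joint pad_b above 5e-06 m) or (value of joint tag_c above 0.72 rad and value of joint pad_c above 5e-06 m))), for 0.2 s.
At the end, for the whole second after the job is handed in: The softest mount (its free pad sags 0.005 mm or more by its own weight, too little to see) has its tag flat (over 0.72 of 0.87 rad); the other tags stand (under 0.3 rad); the pads are free (within 2 mm); bezel, hinge and reflector rest within 20 mm of where they were ((((value of joint tag_a above 0.72 rad and value of joint pad_a above 5e-06 m) and value of joint each of tag_b, tag_c below 0.3 rad) or ((value of joint tag_b above 0.72 rad and value of joint pad_b above 5e-06 m) and value of joint each of tag_a, tag_c below 0.3 rad) or ((value of joint tag_c above 0.72 rad and value of joint pad_c above 5e-06 m) and value of joint each of tag_a, tag_b below 0.3 rad)) and value of joint pad_a between -0.002 and 0.002 m and value of joint pad_b between -0.002 and 0.002 m and value of joint pad_c between -0.002 and 0.002 m and distance of each of bezel, door_hinge, reflector from where it was at the start of the episode below 0.02 m and linear speed of each of bezel, door_hinge, reflector below 0.02 m/s); the robot touches nothing.
It fails at once if a pad is pulled up by 5 mm or more (value of joint any of pad_a, pad_b, pad_c below -0.005 m).
It fails at once if a loose part is carried or knocked more than 20 mm away (distance of any of bezel, door_hinge, reflector from where it was at the start of the episode above 0.02 m).
It also fails if it takes over 45 s, if anything falls off the work surface, if the arm or the gripper's body presses on something with over 40 N, if the wrist force passes 120 N, or if a joint passes its speed limit or range.

## Working session

There is one attempt and no reset: what is moved stays moved. The work goes in short steps, Python scripts to look and compute and a tool call to move; the robot and the scene stay as the last step left them, time stands still between calls to the robot, and variables do not carry over. Pictures are saved under pics/ and viewed, and the job is handed in when it is done.

Besides the shell and the picture viewer there is one more tool, called after "Emit:" as a command line: name --pt "numbers of a row" for each row, then --argument value for the rest. carry_out: Moves the arm, as the interface text tells. Its arguments: {"type":"object","properties":{"delta_pos":{"type":"array","items":{"type":"array","items":{"type":"number"}}},"roll":{"type":"array","items":{"type":"number"}},"hand":{"type":"array","items":{"type":"number"}},"squeeze":{"type":"number"}},"required":["delta_pos","roll","hand"]}

```bash
mkdir -p pics; ls; python3 - <<'E'
from cell import arm
import cv2,numpy as np
print(arm.get_state())
for n in("side","top"):
    p,d=arm.camera(n); cv2.imwrite(f"pics/{n}0.png",p[:,:,::-1]); np.savez(f"{n}0.npz",p=p,d=d)
    print(arm.camera_info(n))
E
```

```text
pics
{'time_s': 0.0, 'joint_pos': array([-1.43762521e+00,  4.91537089e-01,  1.55949351e+00,  8.26959040e-06,
        1.09169039e+00, -1.05624448e-01]), 'dq': array([ 0.00176272, -0.00056   ,  0.00102013, -0.00083279, -0.00030816,
       -0.00081543]), 'effort': array([ 3.45601824e-03, -6.18439651e+01, -2.61588854e+01,  5.10277073e-05,
        4.10233697e-03,  3.70644239e-05]), 'position': array([ 0.14783392, -0.60721258,  0.40412642]), 'orientation': array([-3.14146640e+00,  1.12126798e-03, -1.33200451e+00]), 'ft_force': array([0.21196856, 0.67324103, 0.20536509]), 'wrist_torque': array([-0.05915592,  0.01696751, -0.02442386]), 'gripper_width': 0.08547307954771431}
{'intrinsics': array([[395.23831819,   0.        , 261.66991779],
       [  0.        , 395.23831819, 189.59459673],
       [  0.        ,   0.        ,   1.        ]]), 'k1': 0.0200086693445362, 'rvec': array([ 2.13817961, -0.32908266,  0.15406294]), 'tvec': array([-0.58543987,  0.15616395,  0.82292569])}
{'intrinsics': array([[428.99622783,   0.        , 249.77277513],
       [  0.        , 428.99622783, 199.71598911],
       [  0.        ,   0.        ,   1.        ]]), 'k1': 0.02201732541640423, 'rvec': array([ 2.13544431, -2.19046409,  0.04359173]), 'tvec': array([0.00586903, 0.59315458, 1.02175411])}
```

View pics/top0.png

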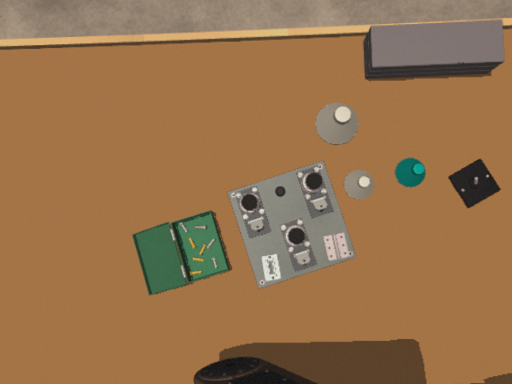

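View pics/side0.png

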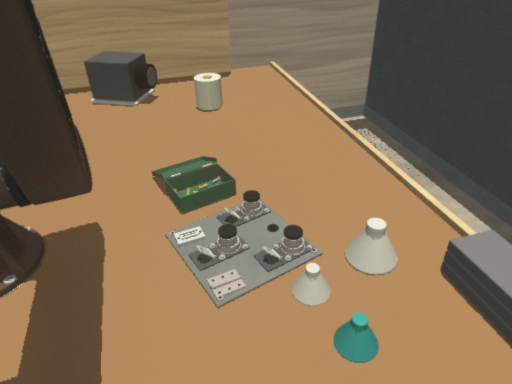

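The top view shows pads at about (249,202), (313,181) and (296,236), with tags below each at (256,224), (320,203) and (303,258). The bezel is at (271,267), the door hinge at (336,247) and the small white reflector at (360,185). I'll zoom in and measure.

```bash
cat > h.py <<'E'
import numpy as np,cv2
from cell import arm
def cam(n):
    i=arm.camera_info(n);R,_=cv2.Rodrigues(i["rvec"]);return i["intrinsics"],np.array([i["k1"],0,0,0.]),R,i["tvec"],i["rvec"]
def ray(n,uv):
    K,k,R,t,_=cam(n)
    q=cv2.undistortPoints(np.array(uv,float).reshape(-1,1,2),K,k).reshape(-1,2)
    return -R.T@t,np.c_[q,np.ones(len(q))]@R
def plane(n,uv,z):
    o,d=ray(n,uv);return o+d*((z-o[2])/d[:,2])[:,None]
def pix(n,X):
    K,k,R,t,r=cam(n);return cv2.projectPoints(np.array(X,float).reshape(-1,1,3),r,t,K,k)[0].reshape(-1,2)
E
python3 - <<'E'
from h import *
p=np.load("top0.npz")["p"];d=np.load("top0.npz")["d"]
c=p[150:300,220:370];cv2.imwrite("pics/topz.png",cv2.resize(c,(600,600),interpolation=cv2.INTER_CUBIC)[:,:,::-1])
s=np.load("side0.npz")["p"];c=s[170:310,155:335];cv2.imwrite("pics/sidez.png",cv2.resize(c,(720,560),interpolation=cv2.INTER_CUBIC)[:,:,::-1])
m=(p.max(2)<45).astype(np.uint8);m[:150]=0;m[300:]=0;m[:,:225]=0;m[:,365:]=0
n,l,st,ce=cv2.connectedComponentsWithStats(m)
for i in range(1,n):
    if st[i,4]>40: print(st[i],ce[i],plane("top",ce[i],.056))
s_=s;m=(s.max(2)<45).astype(np.uint8);m[:170]=0;m[310:]=0;m[:,:165]=0;m[:,335:]=0
n,l,st,ce=cv2.connectedComponentsWithStats(m)
for i in range(1,n):
    if st[i,4]>40: print(st[i],ce[i],plane("side",ce[i],.056))
E
```

```text
[307 174  15  15 134] [313.32089552 180.76865672] [[ 0.6311824  -0.16104482  0.056     ]]
[243 195  13  15 131] [249.07633588 202.05343511] [[ 0.58503979 -0.00865925  0.056     ]]
[289 229  15  14 138] [296.2826087  235.65217391] [[ 0.50352942 -0.11697046  0.056     ]]
```

View pics/topz.png

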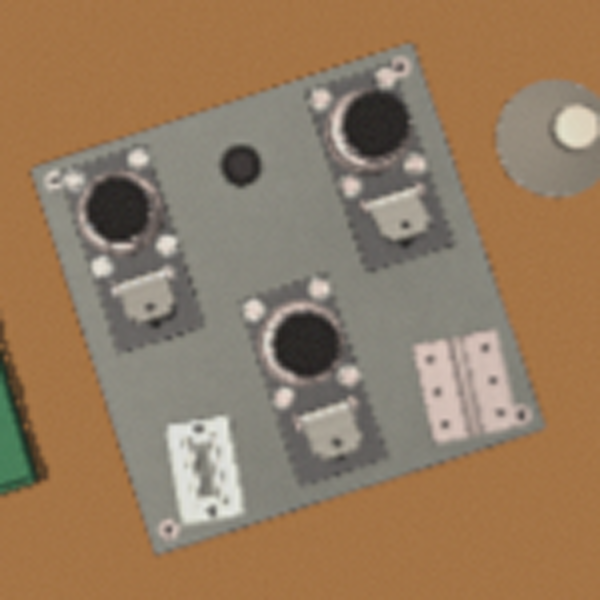

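View pics/sidez.png

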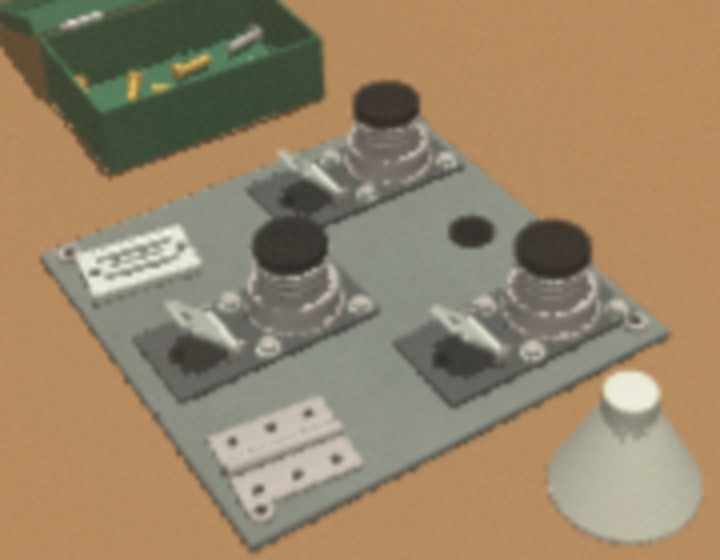

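```bash
cat >> h.py <<'E'
from scipy.spatial.transform import Rotation as Ro
def go(target,st=None):
    s=st or arm.get_state();R=Ro.from_euler('xyz',s["orientation"]).as_matrix()
    d=R.T@(np.array(target)-s["position"]);print("t",s["time_s"],"pos",s["position"].round(4),"rpy",s["orientation"].round(4),"F",s["ft_force"].round(2),"units",(d/.05).round(3),"w",s["gripper_width"])
E
python3 - <<'E'
from h import *
uv=[(220+u/4-.4,150+v/4-.4) for u,v in [(32,170),(155,552),(545,425),(412,43)]]
P=plane("top",uv,.006);print(P)
x=P[0]-P[1]+P[3]-P[2];print(np.arctan2(x[1],x[0]), P.mean(0))
# side view check of pad centres
print(plane("side",[(155+u/4-.4,170+v/4-.4) for u,v in [(386,102),(290,245),(553,247)]],.056))
print(plane("top",[(220+u/4-.4,150+v/4-.4) for u,v in [(145,310),(333,450),(405,228)]],.036))
go([.5035,-.117,.255])
E
```

```text
[[ 0.614926    0.0460695   0.006     ]
 [ 0.37949802 -0.02432849  0.006     ]
 [ 0.45110762 -0.26252092  0.006     ]
 [ 0.68731497 -0.19125818  0.006     ]]
0.2917876946419146 [ 0.53321166 -0.10800952  0.006     ]
[[ 0.5842707  -0.01050729  0.056     ]
 [ 0.50208168 -0.12002123  0.056     ]
 [ 0.62995965 -0.16352648  0.056     ]]
[[ 0.52601679 -0.0226663   0.036     ]
 [ 0.44072966 -0.13176548  0.036     ]
 [ 0.57105718 -0.17895189  0.036     ]]
t 0.1 pos [ 0.1478 -0.6072  0.4042] rpy [-3.1415e+00  1.0000e-03 -1.3320e+00] F [-0.58 -0.17  0.23] units [-7.841 -9.23   2.993] w 0.08533813776955858
```

Emit:
carry_out --pt "-0.56 -0.66 0.1" --pt "-0.56 -0.66 0.1" --pt "-0.56 -0.66 0.2" --pt "-0.56 -0.66 0.2" --pt "-0.56 -0.66 0.2" --pt "-0.56 -0.66 0.2" --pt "-0.56 -0.66 0.2" --pt "-0.56 -0.66 0.2" --pt "-0.56 -0.66 0.2" --pt "-0.56 -0.66 0.2" --roll '[0,0,0,0,0,0,0,0,0,0]' --hand '[0,0,0,0,0,0,0,0,0,0]' --squeeze 20

```text
time_s: 1.1
position: [0.403, -0.2556, 0.3143]
orientation: [3.142, -0.0, -1.332]
ft_force: [0.7, -0.9, -0.4]
gripper_width: -0.0001
```

```bash
python3 -c "
from h import *
go([.503,-.118,.245])"
```

```text
t 1.1 pos [ 0.403  -0.2556  0.3143] rpy [ 3.1415 -0.     -1.3322] F [ 0.66 -0.92 -0.4 ] units [-2.202 -2.594  1.385] w -0.00014070054242039734
```

Emit:
carry_out --pt "-0.44 -0.52 0.2" --pt "-0.44 -0.52 0.2" --pt "-0.44 -0.52 0.2" --pt "-0.44 -0.52 0.3" --pt "-0.44 -0.51 0.3" --pt "0 0 0.19" --pt "0 0 0" --pt "0 0 0" --roll '[0.4,0,0,0,0,0,0,0]' --hand '[0,0,0,0,0,0,0,0]'

```text
time_s: 1.9
position: [0.5078, -0.1248, 0.2452]
orientation: [3.141, 0.0, -1.388]
ft_force: [-1.0, -0.4, 0.6]
gripper_width: -0.0
```

```bash
python3 -c "
from h import *
go([.503,-.118,.231])
p,d=arm.camera('side');cv2.imwrite('pics/s1.png',cv2.resize(p[100:310,155:435],(800,600))[:,:,::-1])"
```

```text
t 1.9 pos [ 0.5078 -0.1248  0.2452] rpy [ 3.1410e+00  2.0000e-04 -1.3882e+00] F [-1.01 -0.4   0.55] units [-0.15   0.069  0.285] w -2.0794321241822746e-05
```

View pics/s1.png

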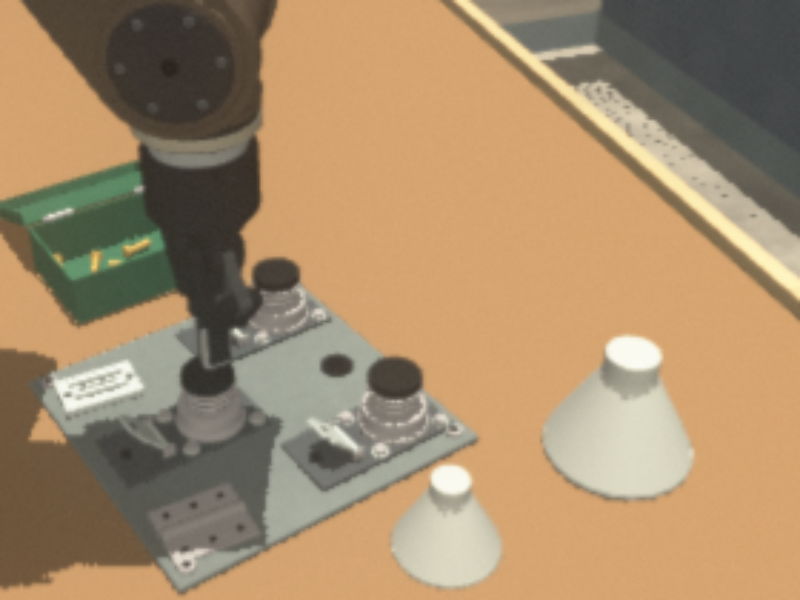

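The side view shows the shut fingers about 15 mm above the middle pad, slightly off toward +x. I'll correct the position and yaw, then press in two depths.

Emit:
carry_out --pt "-0.15 0.07 0.0" --pt "0 0 0.2" --pt "0 0 0.2" --pt "0 0 0" --pt "0 0 0" --pt "0 0 0" --roll '[-0.8,0,0,0,0,0]' --hand '[0,0,0,0,0,0]'

```text
time_s: 2.55
position: [0.5033, -0.1178, 0.2252]
orientation: [3.141, -0.0, -1.277]
ft_force: [-0.7, -1.4, 1.8]
gripper_width: -0.0001
```

Emit:
carry_out --pt "0 0 0.06" --pt "0 0 0" --pt "0 0 0" --pt "0 0 0" --roll '[0,0,0,0]' --hand '[0,0,0,0]'

```text
time_s: 2.95
position: [0.5033, -0.1176, 0.2223]
orientation: [-3.141, -0.0, -1.276]
ft_force: [-0.3, -2.3, 4.0]
gripper_width: 0.0
```

Emit:
carry_out --pt "0 0 0.06" --pt "0 0 0" --pt "0 0 0" --pt "0 0 0" --roll '[0,0,0,0]' --hand '[0,0,0,0]'

```text
time_s: 3.35
position: [0.5034, -0.1176, 0.2193]
orientation: [-3.141, -0.0, -1.276]
ft_force: [-1.4, -2.8, 5.4]
gripper_width: -0.0002
```

```bash
cat >> h.py <<'E'
def favg(n=5):
    f=[]
    for i in range(n):
        arm.camera("top");f.append(arm.get_state()["ft_force"])
    print("mean",np.mean(f,0).round(2),"sd",np.std(f,0).round(2),arm.get_state()["position"].round(4))
E
python3 -c "
from h import *
favg();go([.5847,-.0095,.2493])"
```

```text
mean [-0.49 -2.77  5.25] sd [0.28 0.28 0.16] [ 0.5034 -0.1176  0.2193]
t 3.6 pos [ 0.5034 -0.1176  0.2193] rpy [-3.1413e+00 -4.0000e-04 -1.2761e+00] F [-0.18 -2.49  5.03] units [-1.596 -2.184 -0.6  ] w 0.00010735274297835195
```

Middle pad: 5.25 N at z 0.2193. Next is the left pad.

Emit:
carry_out --pt "0 0 -0.6" --pt "-0.4 -0.55 0" --pt "-0.4 -0.55 0" --pt "-0.4 -0.55 0" --pt "-0.4 -0.53 0" --pt "0 0 0" --pt "0 0 0" --roll '[0,0,0,0,0,0,0]' --hand '[0,0,0,0,0,0,0]'

```text
time_s: 4.3
position: [0.5841, -0.0086, 0.2486]
orientation: [3.14, 0.001, -1.275]
ft_force: [0.4, -0.5, -0.1]
gripper_width: 0.0002
```

```bash
python3 -c "
from h import *
go([.5847,-.0095,.2193]);favg(3)"
```

```text
t 4.3 pos [ 0.5841 -0.0086  0.2486] rpy [ 3.1404e+00  6.0000e-04 -1.2746e+00] F [ 0.43 -0.53 -0.06] units [ 0.021 -0.006  0.585] w 0.00016302669921031026
mean [ 0.07 -0.29  0.01] sd [0.42 0.5  0.27] [ 0.5839 -0.0099  0.249 ]
```

Emit:
carry_out --pt "0 0 0.3" --pt "0 0 0.18" --pt "0 0 0" --pt "0 0 0" --pt "0 0 0" --roll '[0,0,0,0,0]' --hand '[0,0,0,0,0]'

```text
time_s: 4.95
position: [0.5843, -0.0097, 0.2257]
orientation: [3.142, -0.0, -1.276]
ft_force: [-2.1, -3.4, 3.7]
gripper_width: 0.0
```

Emit:
carry_out --pt "0 0 0.12" --pt "0 0 0" --pt "0 0 0" --pt "0 0 0" --roll '[0,0,0,0]' --hand '[0,0,0,0]'

```text
time_s: 5.35
position: [0.5843, -0.0095, 0.22]
orientation: [-3.141, -0.001, -1.276]
ft_force: [-3.0, -3.8, 9.4]
gripper_width: -0.0002
```

```bash
python3 -c "
from h import *
favg();go([.6306,-.162,.2493])"
```

```text
mean [-2.94 -4.02  9.83] sd [0.44 0.45 0.48] [ 0.5843 -0.0095  0.2201]
t 5.6 pos [ 0.5843 -0.0095  0.2201] rpy [-3.1410e+00 -6.0000e-04 -1.2761e+00] F [-3.22 -4.07 10.01] units [ 3.187e+00 -1.000e-03 -5.820e-01] w -6.932310430619844e-05
```

Emit:
carry_out --pt "0 0 -0.6" --pt "0.8 0 0" --pt "0.8 0 0" --pt "0.8 0 0" --pt "0.79 0 0" --pt "0 0 0" --pt "0 0 0" --pt "0 0 0" --roll '[0,0,0,0,0,0,0,0]' --hand '[0,0,0,0,0,0,0,0]'

```text
time_s: 6.4
position: [0.6304, -0.1611, 0.2491]
orientation: [3.141, 0.001, -1.276]
ft_force: [-0.2, 0.3, 0.3]
gripper_width: -0.0001
```

Emit:
carry_out --pt "0 0 0.3" --pt "0 0 0.18" --pt "0 0 0" --pt "0 0 0" --pt "0 0 0" --roll '[0,0,0,0,0]' --hand '[0,0,0,0,0]'

```text
time_s: 6.9
position: [0.6307, -0.161, 0.225]
orientation: [3.141, 0.001, -1.275]
ft_force: [-0.8, 3.6, 7.5]
gripper_width: 0.0001
```

Emit:
carry_out --pt "0 0 0.12" --pt "0 0 0" --pt "0 0 0" --pt "0 0 0" --roll '[0,0,0,0]' --hand '[0,0,0,0]'

```text
time_s: 7.3
position: [0.6307, -0.161, 0.2198]
orientation: [-3.141, 0.0, -1.275]
ft_force: [-3.4, 3.4, 15.8]
gripper_width: 0.0002
```

```bash
python3 -c "
from h import *
favg();go([.6306,-.162,.2193])"
```

```text
mean [-3.59  3.9  15.2 ] sd [0.26 0.24 0.43] [ 0.6307 -0.161   0.2199]
t 7.55 pos [ 0.6307 -0.161   0.2199] rpy [-3.1414e+00  3.0000e-04 -1.2753e+00] F [-3.83  3.65 15.89] units [0.019 0.007 0.011] w -0.00040274560345513263
```

Forces at about the same depth were 5.3 N (middle), 9.8 N (left) and 15.2 N (right), so the middle pad is clearly softest. I'll go above its tag.

```bash
python3 -c "
from h import *
go([.4375,-.1355,.2493])"
```

```text
t 7.55 pos [ 0.6307 -0.161   0.2199] rpy [-3.1414e+00  3.0000e-04 -1.2753e+00] F [-3.83  3.65 15.89] units [-1.613  3.547 -0.589] w -0.00040274560345513263
```

Emit:
carry_out --pt "0 0 -0.6" --pt "-0.32 0.71 0" --pt "-0.32 0.71 0" --pt "-0.32 0.71 0" --pt "-0.32 0.71 0" --pt "-0.33 0.71 0" --pt "0 0 0" --pt "0 0 0" --pt "0 0 0" --roll '[0,0,0,0,0,0,0,0,0]' --hand '[0,0,0,0,0,0,0,0,0]'

```text
time_s: 8.45
position: [0.4383, -0.1365, 0.249]
orientation: [-3.141, -0.001, -1.276]
ft_force: [0.6, -0.0, 1.2]
gripper_width: -0.0002
```

```bash
python3 -c "
from h import *
go([.4375,-.1355,.205]);favg(2)
p,d=arm.camera('side');cv2.imwrite('pics/s2.png',cv2.resize(p[170:310,155:335],(720,560))[:,:,::-1])"
```

```text
t 8.45 pos [ 0.4383 -0.1365  0.249 ] rpy [-3.1410e+00 -6.0000e-04 -1.2757e+00] F [ 0.59 -0.04  1.18] units [-0.025  0.009  0.88 ] w -0.0002094583648375252
mean [ 0.13  0.22 -0.46] sd [0.06 0.06 0.25] [ 0.4382 -0.1365  0.2489]
```

View pics/s2.png

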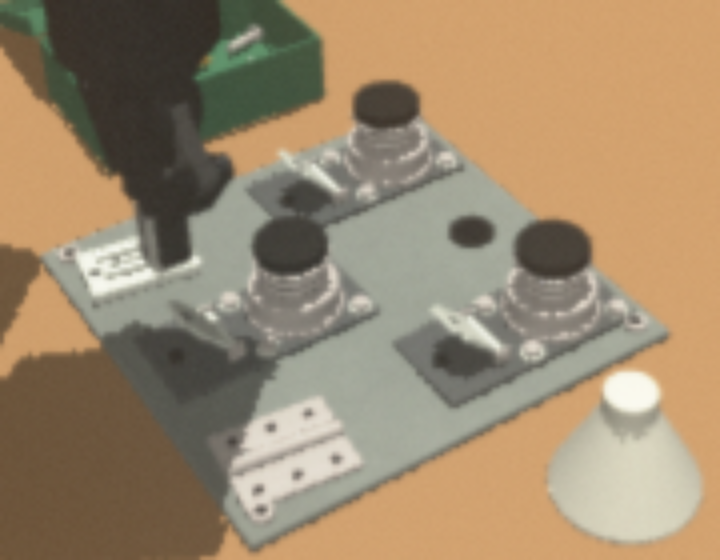

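The tip at (170,262) is right above the middle tag's free edge at (180,300). Pressing down.

Emit:
carry_out --pt "0 0 0.4" --pt "0 0 0.3" --pt "0 0 0.15" --pt "0 0 0.1" --pt "0 0 0.05" --pt "0 0 0" --roll '[0,0,0,0,0,0]' --hand '[0,0,0,0,0,0]'

```text
time_s: 9.2
position: [0.4377, -0.1365, 0.1992]
orientation: [-3.141, -0.0, -1.276]
ft_force: [0.4, -0.7, 0.6]
gripper_width: -0.0002
```

Emit:
carry_out --pt "0 0 0.06" --pt "0 0 0.06" --pt "0 0 0.04" --pt "0 0 0" --roll '[0,0,0,0]' --hand '[0,0,0,0]'

```text
time_s: 9.6
position: [0.4375, -0.1365, 0.191]
orientation: [-3.142, -0.0, -1.276]
ft_force: [0.6, -0.8, 0.1]
gripper_width: 0.0001
```

```bash
python3 -c "
from h import *
favg(2)
p,d=arm.camera('side');cv2.imwrite('pics/s3.png',cv2.resize(p[170:310,155:335],(720,560),interpolation=2)[:,:,::-1])"
```

```text
mean [-0.5  -0.01  0.08] sd [0.05 0.31 0.22] [ 0.4375 -0.1365  0.1912]
```

View pics/s3.png

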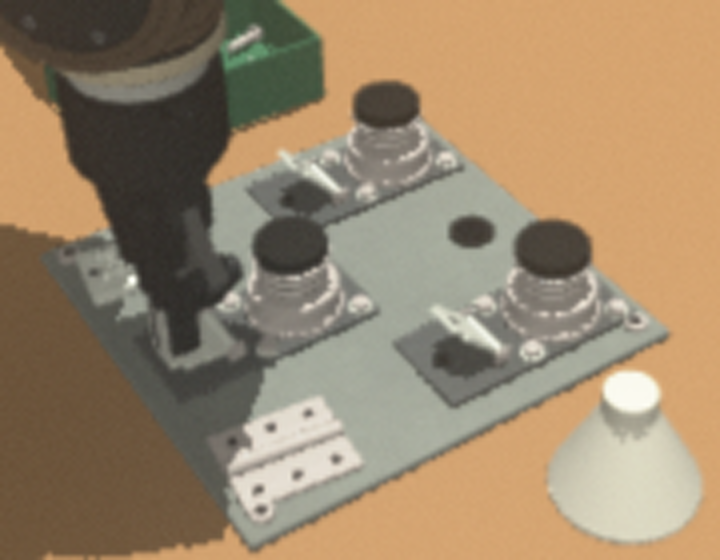

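The tag at (200,345) is nearly flat under the tips. I'll press on until the stop is felt.

Emit:
carry_out --pt "0 0 0.04" --pt "0 0 0.04" --pt "0 0 0" --pt "0 0 0" --roll '[0,0,0,0]' --hand '[0,0,0,0]'

```text
time_s: 10.15
position: [0.4373, -0.1365, 0.1882]
orientation: [-3.141, -0.001, -1.276]
ft_force: [-4.6, 0.2, 22.7]
gripper_width: -0.0003
```

Stop felt at 23 N. Retreating.

Emit:
carry_out --pt "0 0 -0.4" --pt "0 0 -1" --pt "0 0 -1" --pt "0 0.3 -0.6" --pt "0.8 0 0" --pt "0.8 0 0" --pt "0.8 0 0" --pt "0.8 0 0" --pt "0.8 0 0" --pt "0 0 0" --roll '[0,0,0,0,0,0,0,0,0,0]' --hand '[0,0,0,0,0,0,0,0,0,0]'

```text
time_s: 11.15
position: [0.4818, -0.3359, 0.3366]
orientation: [-3.141, -0.002, -1.279]
ft_force: [-0.8, 1.4, -0.6]
gripper_width: -0.0001
```

```bash
python3 -c "
from h import *
a,_=arm.camera('side');b,_=arm.camera('top')
print(arm.get_state()['position'],arm.get_state()['ft_force'])
cv2.imwrite('pics/s4.png',np.hstack([cv2.resize(a[170:310,155:335],(450,350),interpolation=2),cv2.resize(b[150:300,220:370],(350,350),interpolation=2)])[:,:,::-1])"
```

```text
[ 0.48093398 -0.33260498  0.33646085] [-0.22292254  0.40175038 -0.36391284]
```

View pics/s4.png

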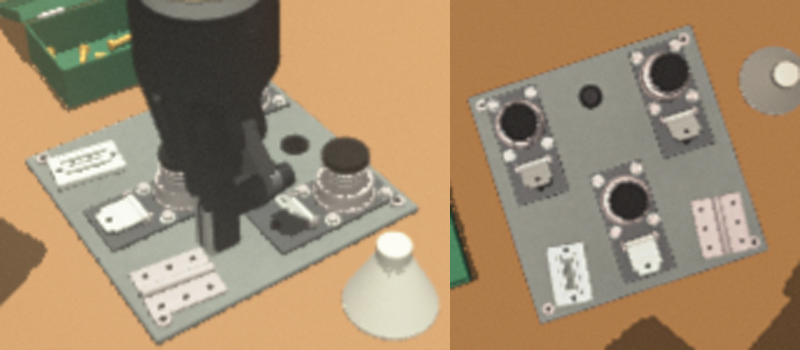

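In both views the middle tag lies flat, at (122,213) side and (643,255) top. The top view shows the other two still standing and the loose parts where they were. Handing in.

```bash
python3 -c "
from cell import arm
print(arm.finish_job())"
```

```text
the job is handed in; nothing more can be done
None
```

The softest mount is the one near the robot, on the plate's centre line. I pushed its tag down flat until I felt the stop at about 23 N, then backed the arm clear and handed the job in at about 11.3 s.

- **Softest pad:** pressed to nearly the same height (tool heights within 1 mm, about 9 mm of travel), the forces were 5.3 N for the near-side pad, 9.8 N for the left and 15.2 N for the right.
- **Final check:** the last pictures show the near-side tag flat and the other two tags standing. The bezel, hinge and reflector look unmoved, and the force reading was near zero with the arm clear.
- **Limits of the check:** I judged the tag angles and the loose parts by eye from the pictures, not by measuring them. In the last side view the gripper hid much of the left mount, so its tag shows standing only in the top view.
- **Readings that disagreed:** the force on the tag read near zero while it was folding, although its hinge should have resisted with about 2 N. I checked with a picture that it was going down before pressing on to the stop. The pads also gave sideways forces of 3 to 5 N that I did not look into.

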